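Set the shaker's speed dial to the target line and start it

ROBOT

A 7-joint arm with a two-finger parallel gripper is mounted at the origin on a cart in front of the work surface, level with it; the furniture and walls round the work are solid. World frame = base frame: x ahead of the robot, y to its left, z up, the work surface at z = 0. Lengths are in m, angles in rad, forces in N, time in s.
With the tool pointing down it reaches from about 0.4 to 0.85 m from the base axis. Payload 10.4 kg.
Tool frame: the origin (TCP) lies at the very end of the fingers, on their centre line; the grasp point (between the pads) lies manip.hold_point_z behind it (manip.hold_point_z is the distance from the TCP to the grasp point, in m); z points along the fingers, x is the direction in which the jaws open and shut, and the axes are right-handed (so a half turn about z gives the same grasp; the last joint's range is limited). The gripper opens to 85 mm and grips with 20 to 120 N. Pads are 22 mm wide; open, the fingers measure 114 mm over their backs; the gripper's body (76 mm by 85 mm) begins 54 mm behind the grasp point. The pads swing forward as they close: fully open they stand 13 mm farther back than shut.
Start: joints at [-1.295, 0.332, -0.065, 1.46, 0.022, 1.35, -0.088], TCP at [0.184, 0.597, 0.193] pointing down, gripper open.
Joint ranges: [-2.6, 2.6], [-0.5, 2.12], [-1.47, 1.34], [0.16, 2.42], [-1.27, 4.41], [0.06, 2.06], [-2.6, 2.6]. Speed limits (rad/s): [2.22, 2.22, 2.79, 2.79, 3.14, 3.14, 3.14].

INTERFACE

Orientations are given as a unit quaternion [x, y, z, w].
In Python, from workcell import readout, camera, camera_info, manip gives the robot as it stands.
- The arm moves only by the tool play_rows, never from a script. Its argument "rows" is a list of rows, each a list of 3 entries, a list of its own where there are three numbers: the shift along the world's x, y, z in mm, then the turn, a rotation vector about the world's x, y, z in degrees, then the finger opening in mm, from 0 to 85.4. In form: [[[tx, ty, tz], [rx, ry, rz], fingers], ...]. A call has 1 to 12 rows; each row shifts and turns the commanded pose from where the row before left it; what a row does not reach is not made up. A row lasts 1/8 s, in which the tool goes at most 62.5 mm and 10.7 degrees, less where a joint would pass 70% of its speed; a pose out of reach is approached as far as the arm can. A call with a gripper value outside its range is refused whole. The fingers move at their own pace and stop on an object; "force" is the grip in N (left out, the last holds). Time passes only in rows, so rows that do not move let the fingers close. It gives the time, the measured TCP pose, the force and the opening at its end, in the units of the state.
- readout.get_obs(): the state, without advancing time (a new reading comes with each control period).
- camera(name): name is "scene" or "top" or "wrist"; returns the picture (384x512x3 uint8, blue, green, red); there is no depth.
- camera_info(name): a dict with "fx", "fy", "cx", "cy" (pixels), "world_from_camera" (4x4, takes a point from camera to world coordinates). Camera axes: x right, y up, looking along -z (the intrinsics and any distortion apply to the point x, -y, -z); pixel columns grow to the right and rows downward; lengths in m; the calibration is good to about 2 mm. A picture is of the moment at which its call begins: read the wrist's pose just before it. camera_info takes no time and is no camera call; for the wrist camera it gives the pose at the moment of the call.
- manip.hand_in(): hands the job in, once; it reports no verdict.
The state is a dict: "clock": time; "joint_pos": joint angles; "joint_velocities": joint speeds; "tau": joint torques, N m; "position": TCP position; "ee_rot": TCP orientation; "ft_force": force on the tool from outside, world axes, zero at the start; "torque": the same for the moment, N m; "grip_width": opening from 0.0 (shut) to 1.0 (fully open).
Only numpy, scipy, OpenCV 4.12 (cv2) and the standard library are available. Lean on these libraries where they do the work, as an engineer would, in place of code of your own. Each camera call takes 0.05 s, during which the arm holds its last target.

TASK

Set the bench shaker's speed: push the black dial round with a fingertip in its round finger cup until its white index line lines up with the orange target line on the scale ring around it. Only then press the green button on the yellow-topped start box all the way in, and let it come up again with the dial still set. Nothing needs gripping or lifting: leave the dishes, the timer and the jar where they are.

Things in the scene. Friction and masses are not known exactly. Their poses are not given: they have to be found in the camera images.
- dial_axis (a point): Centre of the dial's face, on its upright axis, 63 mm above the table; fixed to the white shaker (322 x 210 x 50 mm deck, fixed to the table). Its x axis points from the dial to the steel dish platform behind it (zero line of the scale), z up. The black dial, 157 mm across, lies level and flush inside an aluminium scale ring (159 mm inside, 196 mm outside diameter, same height).
- finger_cup (a point): Centre of the mouth of the grey-rimmed round finger cup in the dial's face, 45 mm from the dial's axis, diametrically opposite the white index line; turns with the dial. The cup is 50 mm in diameter inside, with a flat floor 9 mm below the face (floor 54 mm above the table). Closed fingertips fit in with play and turn the dial by pushing the cup's wall sideways.
- index_mark (a point): Outer end of the white index line (5 mm wide), at the dial's rim, 80 mm from the axis, at face height.
- target_mark (a point): Inner end of the orange target line (5 mm wide, flat on the scale ring, with a small orange tab outside the ring), also 80 mm from the axis; the line cannot be moved by touching.
- dial (a joint): Dial angle, rad, counter-clockwise from above; 0 = index line along dial_axis x (away from the robot), so the cup is then at the near side. Stops at -2.7 and 2.7. Stiff: stays where it is left; friction about 0.07 N m (1.6 N at the cup).
- setpoint (a joint): Angle of the orange target line, same zero and sense as joint dial. The dial is set when both are equal.
- start_top (a point): Centre of the top of the round green push button (36 mm across) when up or as pressed; it stands on the grey start box (84 x 84 x 43 mm, yellow top, fixed to the table), which is either left or right of the shaker.
- start (a joint): Button travel, m: 0 up, 0.006 fully in; spring, about 5 N fully in, comes up by itself.
- petri_a: Bystander: petri dish, 90 x 15 mm, loose on the shaker's platform, origin at its underside.
- petri_b: Bystander: the second petri dish, 90 x 15 mm, likewise.
- timer: Bystander: white kitchen timer, 66 x 62 x 20 mm, loose on the table, on the other side of the shaker from the start box, origin at its underside.
- jar_blue: Bystander: sample jar with blue lid, 60 mm diameter, 75 mm high, loose, at the left, origin at its underside.

How it is judged:
By the outcome, as a careful person would: the job done as asked, in the order asked, and still so for the second after the job is handed in, with the robot touching nothing.
It also fails if it takes over 51 s, if anything falls off the work surface, if the arm or the gripper's body presses on something with over 40 N, if the wrist force passes 120 N, or if a joint passes its speed limit or range.

## Working session

There is one attempt and no reset: what is moved stays moved. The work goes in short steps, Python scripts to look and compute and a tool call to move; the robot and the scene stay as the last step left them, time stands still between calls to the robot, and variables do not carry over. Pictures are saved under pics/ and viewed, and the job is handed in when it is done.

Besides the shell and the picture viewer there is one more tool, called as a command line: name --argument value ..., lists and objects as JSON in quotes. play_rows: Moves the arm, as the interface text tells. Its arguments: {"type":"object","properties":{"rows":{"type":"array"},"force":{"type":"number"}},"required":["rows"]}

```bash
mkdir -p pics; ls
python3 - <<'E'
from workcell import readout, camera, camera_info, manip
import cv2,numpy as np
print(readout.get_obs()); print(manip.hold_point_z)
for n in("scene","top"):
    cv2.imwrite(f"pics/{n}0.png",camera(n)); i=camera_info(n); print(n,i)
E
```

```text
pics
{'clock': 0.0, 'joint_pos': array([-1.29460438,  0.33285407, -0.06468278,  1.46097671,  0.0215755 ,
        1.34993968, -0.08850527]), 'joint_velocities': array([ 1.65483908e-04,  4.36279061e-04,  8.21981486e-04,  5.69331580e-04,
       -1.90776225e-05,  6.14875098e-04, -1.08335687e-03]), 'tau': array([ 6.41243901e-06, -6.25457883e+01,  4.90039308e-02, -3.91600406e+01,
        1.61614880e-02,  1.01360321e-02, -8.28440079e-06]), 'position': array([0.18385412, 0.59686327, 0.19251017]), 'ee_rot': array([ 8.04478139e-01,  5.93981796e-01, -5.80212641e-04,  4.62069661e-04]), 'ft_force': array([ 0.02485089, -0.6317624 ,  0.09803735]), 'torque': array([ 0.00512245,  0.02983823, -0.01430318]), 'grip_width': 1.004684362094759}
0.0187
scene {'fx': 403.15611332024866, 'fy': 403.15611332024866, 'cx': 256.28900958656146, 'cy': 193.9266516957065, 'world_from_camera': array([[ 0.83047882,  0.25233238, -0.49662189,  0.10105836],
       [-0.55704094,  0.38132554, -0.73776434, -0.89875825],
       [ 0.00321278,  0.88933638,  0.45724225,  0.55221532],
       [ 0.        ,  0.        ,  0.        ,  1.        ]])}
top {'fx': 365.7083700853733, 'fy': 365.7083700853733, 'cx': 255.79455672227837, 'cy': 188.20213161337153, 'world_from_camera': array([[ 0.01484515,  0.98360346, -0.17973271,  0.44340859],
       [-0.99982717,  0.01259049, -0.01367885, -0.10434006],
       [-0.01119164,  0.17990472,  0.98362037,  1.1513881 ],
       [ 0.        ,  0.        ,  0.        ,  1.        ]])}
```

View pics/top0.png

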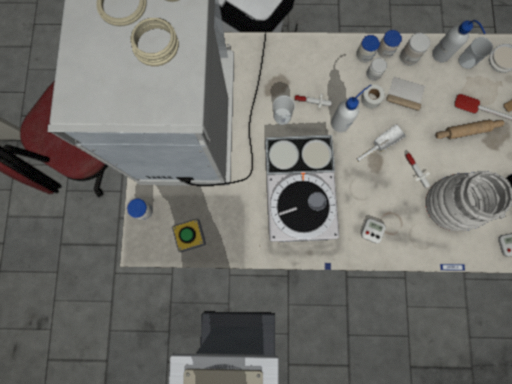

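View pics/scene0.png

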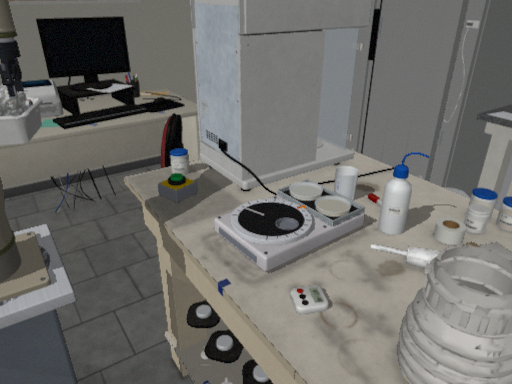

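The top view shows the shaker with its dial at about (303,205) px, the index line pointing left, the cup at (317,201) and the orange target at (302,176). The start box is at (188,235), the timer at (373,229) and the blue jar at (139,208). Next I'll measure these.

```bash
cat > h.py <<'E'
import numpy as np,cv2
from workcell import camera,camera_info,readout
def ray(info,px,z):
    px=np.atleast_2d(np.asarray(px,float)); T=info["world_from_camera"]
    d=np.c_[(px[:,0]-info["cx"])/info["fx"],-(px[:,1]-info["cy"])/info["fy"],-np.ones(len(px))]@T[:3,:3].T
    return T[:3,3]+d*((z-T[2,3])/d[:,2])[:,None]
def proj(info,p):
    T=info["world_from_camera"]; q=(np.atleast_2d(p)-T[:3,3])@T[:3,:3]
    return np.c_[info["cx"]-info["fx"]*q[:,0]/q[:,2],info["cy"]+info["fy"]*q[:,1]/q[:,2]]
def rect(img,info,c,z,half,n=600):
    # orthographic rectification onto plane z: up = +x, left=+y
    s=2*half/n; w=np.array([[c[0]+half,c[1]+half,z],[c[0]+half,c[1]-half,z],[c[0]-half,c[1]-half,z],[c[0]-half,c[1]+half,z]])
    H=cv2.getPerspectiveTransform(proj(info,w).astype(np.float32),np.float32([[0,0],[n,0],[n,n],[0,n]]))
    return cv2.warpPerspective(img,H,(n,n),flags=cv2.INTER_CUBIC)
E
python3 - <<'E'
from h import *
for n in("top","scene"):
    i=camera_info(n); im=cv2.imread(f"pics/{n}0.png")
    if n=="top":
        c=ray(i,[[303,205]],.063)[0]; print(c)
    cv2.imwrite(f"pics/{n}_rect.png",rect(im,i,c,.063,.15))
    hsv=cv2.cvtColor(im,cv2.COLOR_BGR2HSV)
    for nm,lo,hi,z in(("orange",(5,120,150),(18,255,255),.063),("green",(45,100,40),(85,255,255),.05),("yellow",(20,110,80),(32,255,255),.043)):
        m=cv2.inRange(hsv,lo,hi); k,l,st,ce=cv2.connectedComponentsWithStats(m)
        for j in range(1,k):
            if st[j,4]>3: print(n,nm,st[j],ce[j].round(1),ray(i,[ce[j]],z)[0].round(4))
E
```

```text
[ 0.59293811 -0.23139351  0.063     ]
top orange [302 173   3   2   5] [302.8 173.4] [ 0.6899 -0.2316  0.063 ]
top green [180 228  13  13 136] [186.1 234.2] [0.5018 0.1178 0.05  ]
top yellow [174 221  28  29 354] [187.9 234.8] [0.5004 0.1139 0.043 ]
scene orange [298 205   8   4  15] [301.7 206.4] [ 0.6891 -0.2289  0.063 ]
scene green [ 42 120  16   7  43] [ 49.1 122.7] [0.2915 0.9172 0.05  ]
scene green [170 174  13   7  80] [176.1 177. ] [0.5094 0.1337 0.05  ]
scene yellow [160 178  35  12 130] [176.9 184. ] [0.4975 0.102  0.043 ]
```

```bash
sleep 0
```

```text
(no output)
```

View pics/top_rect.png

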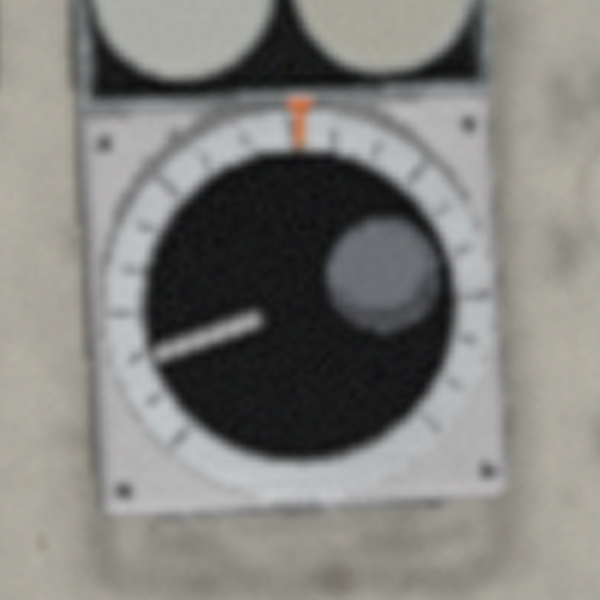

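View pics/scene_rect.png

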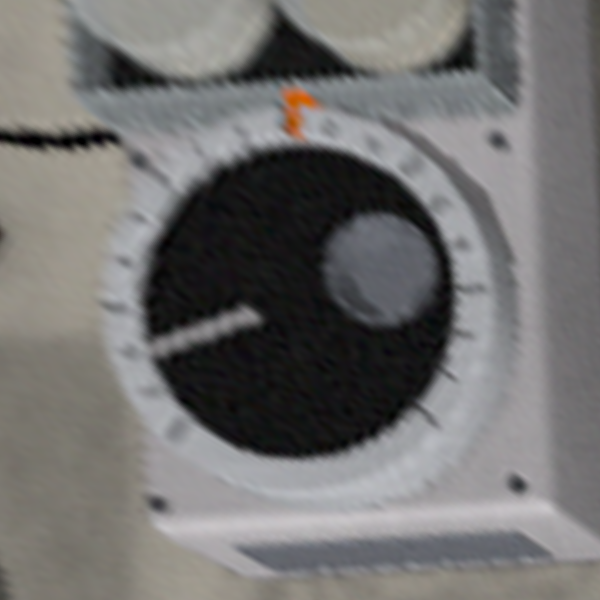

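```bash
cat >> h.py <<'E'
def dial(im,i,c0,z=.063,half=.15,n=600,save=None,verbose=True):
    r=rect(im,i,c0,z,half,n); s=2*half/n
    g=cv2.cvtColor(r,cv2.COLOR_BGR2GRAY); hsv=cv2.cvtColor(r,cv2.COLOR_BGR2HSV)
    yy,xx=np.mgrid[:n,:n]
    def w(p): return np.array([c0[0]+half-(p[1]+.5)*s, c0[1]+half-(p[0]+.5)*s])
    m=((g<95)&(np.hypot(xx-n/2,yy-n/2)<.092/s)).astype(np.uint8)*255
    cs,_=cv2.findContours(m,cv2.RETR_EXTERNAL,cv2.CHAIN_APPROX_NONE); ct=max(cs,key=cv2.contourArea)
    h=cv2.convexHull(ct); ct=np.array([p for p in ct[:,0] if cv2.pointPolygonTest(h,(float(p[0]),float(p[1])),True)<2])
    e=cv2.fitEllipse(ct.reshape(-1,1,2)); c=w(e[0])
    rr=np.hypot(xx-e[0][0],yy-e[0][1])*s
    mi=(g>110)&(hsv[...,1]<60)&(rr<.074)&(rr>.03)
    k,l,st,ce=cv2.connectedComponentsWithStats(mi.astype(np.uint8))
    best=None
    for j in range(1,k):
        p=np.argwhere(l==j)[:,::-1].astype(float)
        if len(p)<60: continue
        ev=np.linalg.eigvalsh(np.cov(p.T)); 
        if ev[1]/ev[0]>10 and(best is None or len(p)>best[0]):best=(len(p),w(ce[j])-c)
    ia=np.degrees(np.arctan2(best[1][1],best[1][0])) if best else None
    mo=cv2.inRange(hsv,(3,90,110),(20,255,255))>0; mo&=(rr>.079)&(rr<.098)
    p=np.argwhere(mo)[:,::-1]; o=w(p.mean(0))-c if len(p) else np.zeros(2); oa=np.degrees(np.arctan2(o[1],o[0]))
    if verbose: print("centre",c.round(4),"diam",np.array(e[1])*s,"index",ia,"target",oa,"n",len(p),best and best[0])
    if save: cv2.imwrite(save,r)
    return c,ia,oa
def pd(im,i,save=None):
    c,_,_=dial(im,i,(.593,-.2314),save=save); return c
E
python3 - <<'E'
from h import *
T={}
for n in("top","scene"):
    i=camera_info(n); im=cv2.imread(f"pics/{n}0.png"); dial(im,i,(.593,-.2314))
# triangulate green centroid & yellow check
P=[("top",(186.1,234.2)),("scene",(176.1,177.0))]
A=np.zeros((3,3));b=np.zeros(3)
for n,p in P:
    i=camera_info(n);a=ray(i,[p],0)[0];d=ray(i,[p],.1)[0]-a;d/=np.linalg.norm(d);M=np.eye(3)-np.outer(d,d);A+=M;b+=M@a
x=np.linalg.solve(A,b);print("green",x)
for n,p in P: print(proj(camera_info(n),x),p)
im=cv2.imread("pics/top0.png")[205:265,155:220]; a=cv2.resize(im,None,fx=6,fy=6,interpolation=cv2.INTER_CUBIC)
im=cv2.imread("pics/scene0.png")[160:210,145:210]; b=cv2.resize(im,None,fx=6,fy=6,interpolation=cv2.INTER_CUBIC)
b=cv2.copyMakeBorder(b,0,60,0,0,0);cv2.imwrite("pics/btn.png",np.hstack([a,b]))
E
```

```text
centre [ 0.5902 -0.2311] diam [0.15410745 0.15498174] index 108.85049058498824 target -0.07430294752063796 n 347 1213
centre [ 0.5918 -0.2312] diam [0.1565385  0.15726088] index 106.84797731615534 target 1.7558083359210617 n 474 962
green [0.50183457 0.1159249  0.05878269]
[[186.18591794 234.0150682 ]] (186.1, 234.2)
[[175.89169371 177.01150062]] (176.1, 177.0)
```

View pics/btn.png

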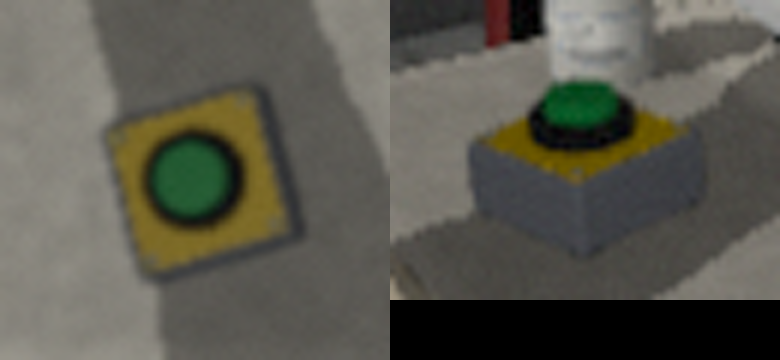

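play_rows --rows '[[[21,-43,0],[0,0,-2.7],0],[[21,-43,0],[0,0,-2.7],0],[[21,-43,0],[0,0,-2.7],0],[[21,-44,0],[0,0,-2.7],0],[[21,-44,0],[0,0,-2.7],0],[[21,-44,0],[0,0,-2.7],0],[[21,-44,0],[0,0,-2.7],0],[[21,-44,0],[0,0,-2.7],0],[[21,-44,0],[0,0,-2.7],0],[[21,-44,0],[0,0,-2.7],0],[[21,-44,0],[0,0,-2.7],0],[[21,-44,0],[0,0,-2.7],0]]' --force 40

```text
clock: 1.6
position: [0.4363, 0.0708, 0.1933]
ee_rot: [0.938, 0.345, 0.0, -0.0]
ft_force: [0.9, 1.1, 0.3]
grip_width: -0.003
```

play_rows --rows '[[[21,-43,0],[0,0,-2.7],0],[[21,-43,0],[0,0,-2.7],0],[[21,-43,0],[0,0,-2.7],0],[[21,-44,0],[0,0,-2.7],0],[[21,-44,0],[0,0,-2.7],0],[[21,-44,0],[0,0,-2.7],0],[[21,-44,0],[0,0,-2.7],0],[[21,-44,0],[0,0,-2.7],0],[[0,0,0],[0,0,0],0],[[0,0,0],[0,0,0],0]]'

```text
clock: 2.85
position: [0.6037, -0.2762, 0.1928]
ee_rot: [0.986, 0.164, -0.0, -0.0]
ft_force: [-0.7, 1.0, 0.4]
grip_width: -0.0
```

Run:
```python
from h import *
print(readout.get_obs())
i=camera_info("wrist");im=camera("wrist");cv2.imwrite("pics/w1.png",im);print(i)
```

```text
{'clock': 2.85, 'joint_pos': array([-0.1761856 ,  0.50679426,  0.78263204,  1.38045876, -0.35477947,
        1.39839828,  0.93310593]), 'joint_velocities': array([-0.02525441, -0.02280368, -0.00566306,  0.00855414,  0.00038412,
       -0.00105933, -0.00106047]), 'tau': array([ 1.87371891e+00, -5.98843288e+01,  1.51940560e+01, -3.71503794e+01,
        9.93061834e-02, -4.26613865e-02,  2.02522217e-02]), 'position': array([ 0.60374545, -0.27621763,  0.19279533]), 'ee_rot': array([ 9.86437640e-01,  1.64135696e-01, -3.94432857e-04, -3.15341802e-04]), 'ft_force': array([-0.7469373 ,  0.985611  ,  0.39753404]), 'torque': array([ 0.05858643, -0.02737436,  0.0149877 ]), 'grip_width': -0.0004793231800817765}
{'fx': 299.9065628085304, 'fy': 299.9065628085304, 'cx': 253.81166270837144, 'cy': 191.28543275671694, 'world_from_camera': array([[ 0.94630488, -0.30873685, -0.09585734,  0.578251  ],
       [ 0.32327373,  0.90274882,  0.28379334, -0.20407104],
       [-0.00108236, -0.29954318,  0.95408213,  0.37296676],
       [ 0.        ,  0.        ,  0.        ,  1.        ]])}
```

View pics/w1.png

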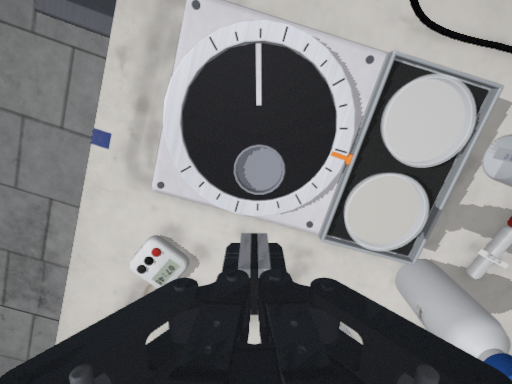

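The wrist view has the whole dial clear: index tip at (259,43), cup at (259,169), orange target at (342,157), fingers shut at (255,240).

Run:
```python
from h import *
i=camera_info("wrist");im=cv2.imread("pics/w1.png");c,ia,oa=dial(im,i,(.5905,-.2312),save="pics/w1r.png")
a=np.radians(ia+180);print("cup pred",c+.045*np.array([np.cos(a),np.sin(a)]), "cup px",ray(i,[[259,169]],.058))
```

```text
centre [ 0.5917 -0.2295] diam [0.15584892 0.15591643] index 109.35847177473462 target -0.35250902812676793 n 317 1028
cup pred [ 0.60659884 -0.27192371] cup px [[ 0.60742238 -0.2714806   0.058     ]]
```

View pics/w1r.png

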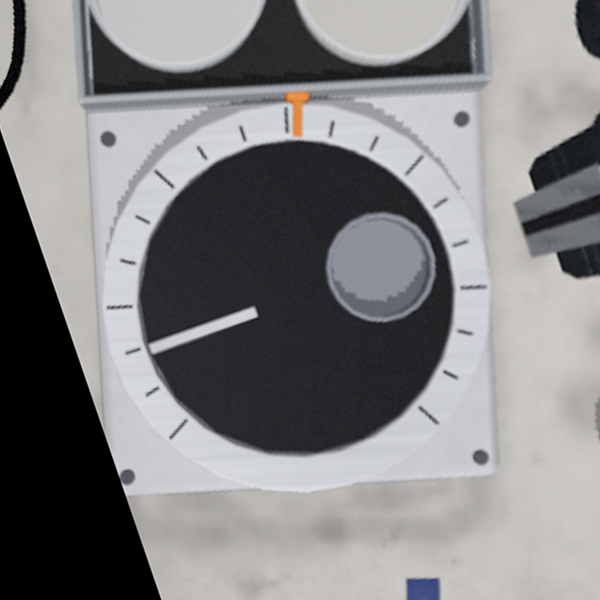

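play_rows --rows '[[[2,4,-30],[0,0,0],0],[[0,0,-40],[0,0,0],0],[[0,0,-35],[0,0,0],0],[[0,0,-10],[0,0,0],0],[[0,0,0],[0,0,0],0],[[0,0,0],[0,0,0],0]]'

```text
clock: 3.65
position: [0.6069, -0.2728, 0.0802]
ee_rot: [0.986, 0.164, 0.001, 0.001]
ft_force: [0.6, -0.4, -0.4]
grip_width: -0.004
```

Run:
```python
from h import *
print(readout.get_obs()["position"])
i=camera_info("wrist");im=camera("wrist")
cv2.imwrite("pics/w2.png",im)
```

```text
[ 0.60690652 -0.27281996  0.08019752]
```

View pics/w2.png

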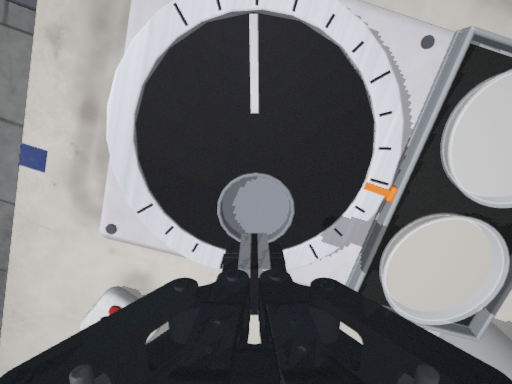

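The tip end sits at (255,237) and the cup centre at (256,208). I'll check that the point directly below the tip lands in the cup.

Run:
```python
from h import *
i=camera_info("wrist");print(proj(i,[[.6069,-.2728,.0802],[.6069,-.2728,.063]]),ray(i,[[256,208]],.06))
```

```text
[[255.50895963 220.4746415 ]
 [255.33597178 210.83680605]] [[ 0.60704301 -0.27169951  0.06      ]]
```

Run:
```python
from h import *
ims=[]
for n,z in(("scene",4),("top",4)):
    i=camera_info(n);im=camera(n);p=proj(i,[[.6069,-.2728,.0802],[.6069,-.2728,.063],[.6069,-.2728,.18]]);print(n,p)
    c=p[0].astype(int);h=50
    b=cv2.resize(im[c[1]-h:c[1]+h,c[0]-h:c[0]+h],None,fx=4,fy=4,interpolation=cv2.INTER_CUBIC)
    for q in p: cv2.circle(b,tuple(((q-c+h+.5)*4).astype(int).tolist()),3,(0,0,255),1)
    ims.append(b)
cv2.imwrite("pics/st2.png",np.hstack(ims))
```

```text
scene [[286.62397481 217.12444771]
 [286.34550094 223.51325654]
 [288.3376416  177.80912775]]
top [[317.66832897 199.71493919]
 [316.77878531 200.56845765]
 [323.4342905  194.18249059]]
```

View pics/st2.png

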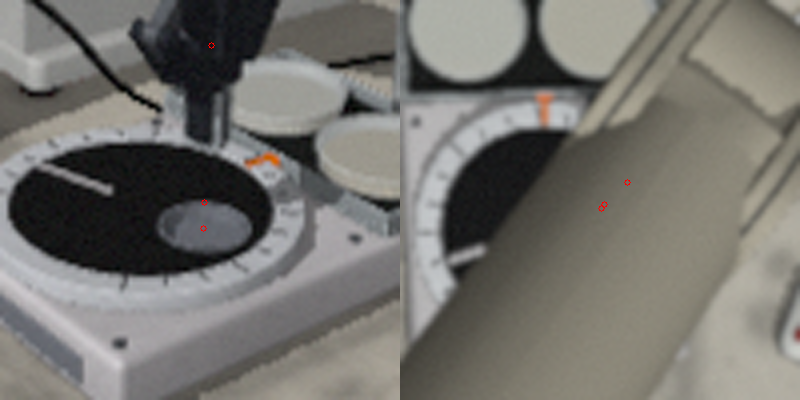

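```bash
cat >> h.py <<'E'
def tri(P):
    A=np.zeros((3,3));b=np.zeros(3)
    for n,p in P:
        i=camera_info(n);a=ray(i,[p],0)[0];d=ray(i,[p],.1)[0]-a;d/=np.linalg.norm(d);M=np.eye(3)-np.outer(d,d);A+=M;b+=M@a
    x=np.linalg.solve(A,b);print(x.round(4),[ (proj(camera_info(n),x)[0]-p).round(1) for n,p in P]);return x
E
python3 - <<'E'
from h import *
o=readout.get_obs();print(o["clock"],o["position"],o["grip_width"])
tri([("wrist",(255,234)),("scene",(288,202.5))])
w=camera("wrist");s=camera("scene");cv2.imwrite("pics/s3.png",cv2.resize(s[150:260,210:350],None,fx=5,fy=5,interpolation=cv2.INTER_CUBIC))
cv2.imwrite("pics/w3.png",cv2.resize(w[180:300,190:320],None,fx=5,fy=5,interpolation=cv2.INTER_CUBIC))
E
```

```text
3.8 [ 0.60654524 -0.27289483  0.07952075] -0.0006429916569694611
[ 0.6075 -0.2686  0.1148] [array([5., 6.]), array([-1.7,  0.6])]
```

View pics/s3.png

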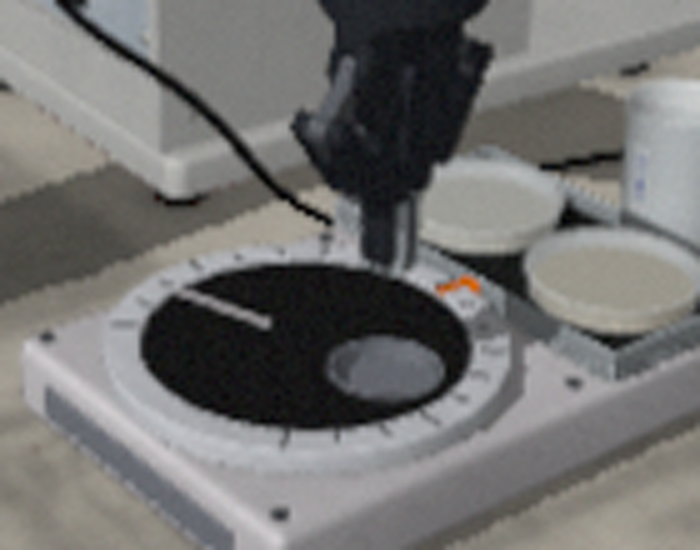

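View pics/w3.png

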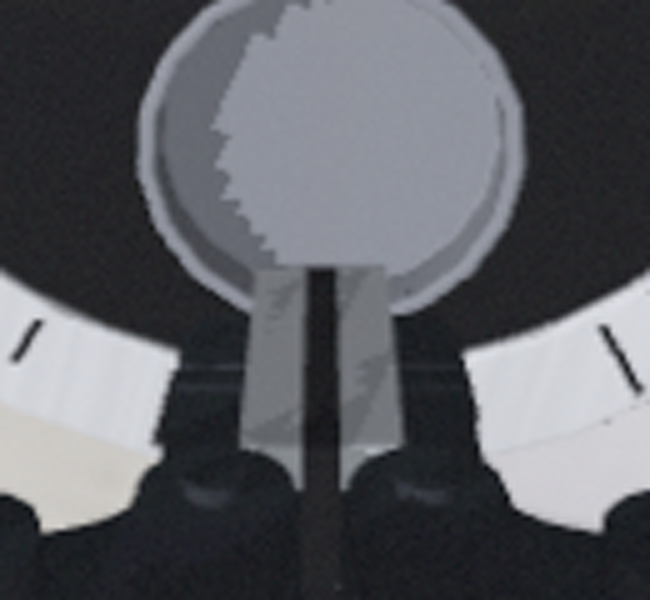

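Run:
```python
from h import *
o=readout.get_obs();p=o["position"];print(p)
for z in (.08,.09,.1,.11,.12,.13):
    f=[p[0]-.33*.011,p[1]+.94*.011,z];b=[p[0]+.33*.011,p[1]-.94*.011,z]
    print(z,proj(camera_info("wrist"),[f,b])[:,1],proj(camera_info("scene"),[f,[p[0],p[1],z]]).round(1).tolist())
```

```text
[ 0.60629328 -0.27276019  0.07898318]
0.08 [205.16681953 236.49932765] [[282.4, 215.8], [286.4, 217.3]]
0.09 [210.88067373 243.6052115 ] [[282.6, 212.1], [286.6, 213.5]]
0.1 [217.23008603 251.47223476] [[282.7, 208.3], [286.7, 209.7]]
0.11 [224.32734193 260.22961071] [[282.9, 204.5], [286.9, 205.9]]
0.12 [232.31283246 270.03755444] [[283.0, 200.6], [287.1, 202.0]]
0.13 [241.36443472 281.09717388] [[283.2, 196.7], [287.2, 198.1]]
```

Both views put the visible fingertip at z≈0.118, about 39 mm above the reported TCP (0.079). I don't trust the stated tip length, so I'll go down in guarded steps and look again.

play_rows --rows '[[[0,0,-10],[0,0,0],0],[[0,0,-10],[0,0,0],0],[[0,0,0],[0,0,0],0],[[0,0,0],[0,0,0],0]]'

```text
clock: 4.4
position: [0.6059, -0.2728, 0.0582]
ee_rot: [0.986, 0.164, -0.0, 0.0]
ft_force: [-1.2, 0.5, 0.6]
grip_width: -0.004
```

Run:
```python
from h import *
o=readout.get_obs();print(o["clock"],o["position"],o["ft_force"])
s=camera("scene");w=camera("wrist");a=cv2.resize(s[160:260,230:330],None,fx=4,fy=4,interpolation=cv2.INTER_CUBIC)
b=cv2.resize(w[180:280,205:305],None,fx=4,fy=4,interpolation=cv2.INTER_CUBIC)
cv2.imwrite("pics/sw4.png",np.hstack([a,b]))
```

```text
4.4 [ 0.60591301 -0.27276551  0.05823996] [-1.16787607  0.49395668  0.62311459]
```

View pics/sw4.png

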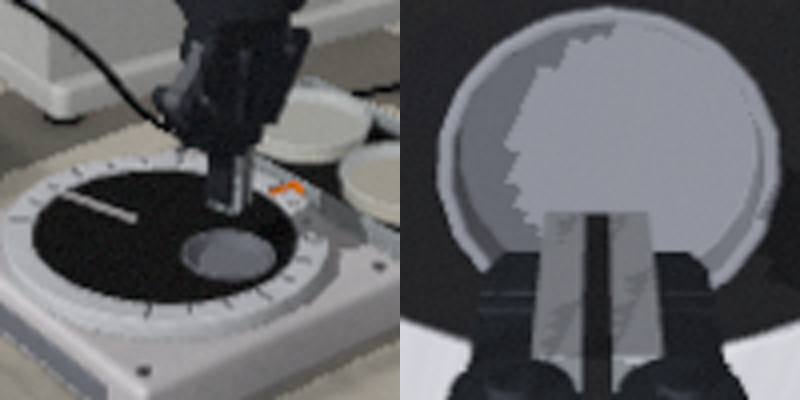

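play_rows --rows '[[[0,0,-8],[0,0,0],0],[[0,0,-8],[0,0,0],0],[[0,0,-6],[0,0,0],0],[[0,0,0],[0,0,0],0],[[0,0,0],[0,0,0],0]]'

```text
clock: 5.12
position: [0.6061, -0.2727, 0.0365]
ee_rot: [0.986, 0.164, 0.0, 0.0]
ft_force: [0.0, -0.1, 0.9]
grip_width: -0.0
```

```bash
cat > look.py <<'E'
from h import *
import sys
o=readout.get_obs();print(o["clock"],o["position"],o["ft_force"])
s=camera("scene");w=camera("wrist");a=cv2.resize(s[160:260,230:330],None,fx=4,fy=4,interpolation=cv2.INTER_CUBIC)
b=cv2.resize(w[160:280,195:315],None,fx=10/3,fy=10/3,interpolation=cv2.INTER_CUBIC)
cv2.imwrite(f"pics/{sys.argv[1]}.png",np.hstack([a,b])); cv2.imwrite(f"pics/{sys.argv[1]}_w.png",w)
E
python3 look.py sw5
```

```text
5.125 [ 0.60606271 -0.27274845  0.036484  ] [ 0.02990057 -0.06019573  0.94155256]
```

View pics/sw5.png

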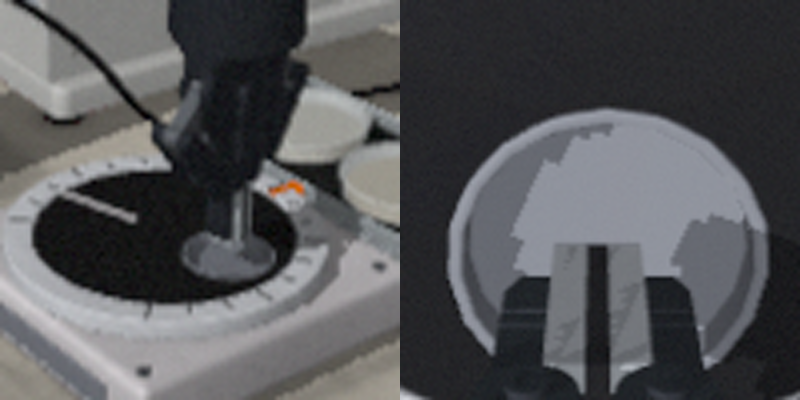

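The fingertip is now just above the cup, on its centre line, and nothing is touching. I'll go down further in small steps.

play_rows --rows '[[[0,0,-5],[0,0,0],0],[[0,0,-4],[0,0,0],0],[[0,0,0],[0,0,0],0],[[0,0,0],[0,0,0],0]]'

```text
clock: 5.72
position: [0.606, -0.2727, 0.0274]
ee_rot: [0.986, 0.164, 0.0, 0.0]
ft_force: [0.4, 0.5, 0.1]
grip_width: 0.001
```

```bash
python3 look.py sw6
```

```text
5.725 [ 0.60597949 -0.27269561  0.02735857] [0.38425256 0.49228343 0.06852782]
```

View pics/sw6.png

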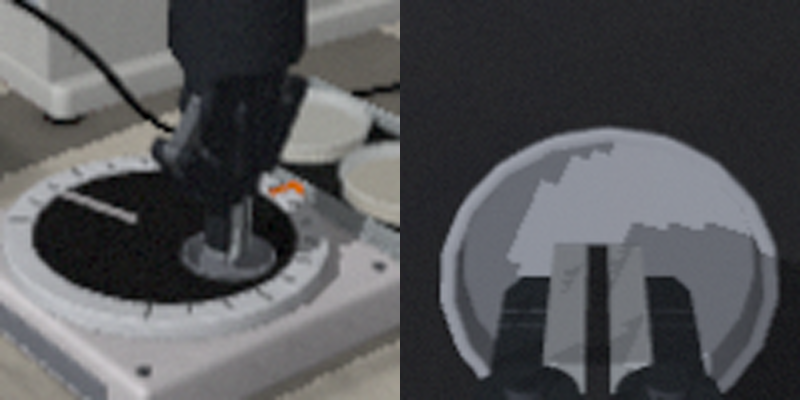

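play_rows --rows '[[[0,0,-2],[0,0,0],0],[[0,0,-1],[0,0,0],0],[[0,0,0],[0,0,0],0]]'

```text
clock: 6.2
position: [0.6059, -0.2726, 0.0242]
ee_rot: [0.986, 0.164, -0.0, -0.0]
ft_force: [0.8, 0.3, 0.2]
grip_width: 0.0
```

play_rows --rows '[[[0,0,-2],[0,0,0],0],[[0,0,0],[0,0,0],0]]'

```text
clock: 6.45
position: [0.6058, -0.2726, 0.0221]
ee_rot: [0.986, 0.164, -0.0, -0.0]
ft_force: [-0.1, 0.4, 0.2]
grip_width: -0.003
```

```bash
python3 look.py sw7
```

```text
6.45 [ 0.60582547 -0.27262574  0.02212121] [-0.10013362  0.38311788  0.22148178]
```

View pics/sw7.png

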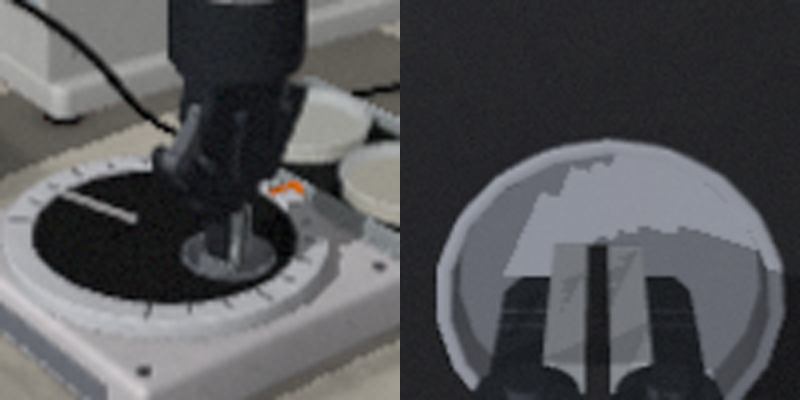

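play_rows --rows '[[[0,0,-1],[0,0,0],0],[[0,0,-1],[0,0,0],0],[[0,0,0],[0,0,0],0]]'

```text
clock: 6.92
position: [0.6059, -0.2726, 0.0202]
ee_rot: [0.986, 0.164, -0.0, -0.0]
ft_force: [-0.5, -0.6, 0.3]
grip_width: -0.001
```

play_rows --rows '[[[0,0,-1],[0,0,0],0],[[0,0,0],[0,0,0],0]]'

```text
clock: 7.18
position: [0.6059, -0.2726, 0.0192]
ee_rot: [0.986, 0.164, -0.0, -0.0]
ft_force: [0.3, -0.7, 0.1]
grip_width: 0.001
```

play_rows --rows '[[[0,0,-1],[0,0,0],0],[[0,0,0],[0,0,0],0]]'

```text
clock: 7.42
position: [0.6059, -0.2726, 0.0182]
ee_rot: [0.986, 0.164, -0.0, -0.0]
ft_force: [0.7, -0.6, -0.6]
grip_width: 0.002
```

play_rows --rows '[[[0,0,-1],[0,0,0],0],[[0,0,0],[0,0,0],0]]'

```text
clock: 7.68
position: [0.6059, -0.2726, 0.0172]
ee_rot: [0.986, 0.164, -0.0, -0.0]
ft_force: [0.3, -0.6, -0.4]
grip_width: -0.004
```

play_rows --rows '[[[0,0,-1],[0,0,0],0],[[0,0,0],[0,0,0],0]]'

```text
clock: 7.92
position: [0.606, -0.2727, 0.0163]
ee_rot: [0.986, 0.164, 0.0, -0.0]
ft_force: [0.3, 0.8, 0.4]
grip_width: -0.001
```

```bash
python3 look.py sw8
```

```text
7.925 [ 0.60597563 -0.2726605   0.01630938] [0.25262403 0.81976987 0.43902623]
```

View pics/sw8.png

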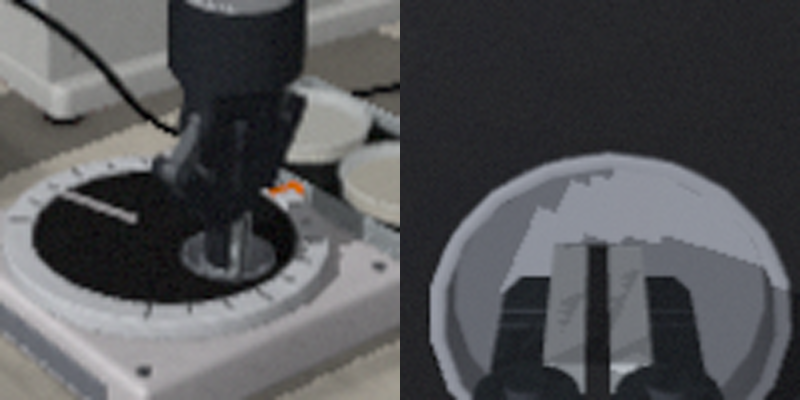

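play_rows --rows '[[[-7.6,-2,0],[0,0,-10],0],[[-7.8,-0.6,0],[0,0,-10],0],[[-7.8,0.8,0],[0,0,-10],0],[[-7.6,2,0],[0,0,-10],0],[[0,0,0],[0,0,0],0],[[0,0,0],[0,0,0],0]]'

```text
clock: 8.78
position: [0.5754, -0.2724, 0.0164]
ee_rot: [0.983, -0.181, 0.0, 0.0]
ft_force: [0.7, 0.5, 0.6]
grip_width: 0.0
```

```bash
python3 look.py sw9
```

```text
8.775 [ 0.57539347 -0.27239849  0.01636182] [0.67401265 0.45525399 0.55957447]
```

View pics/sw9_w.png

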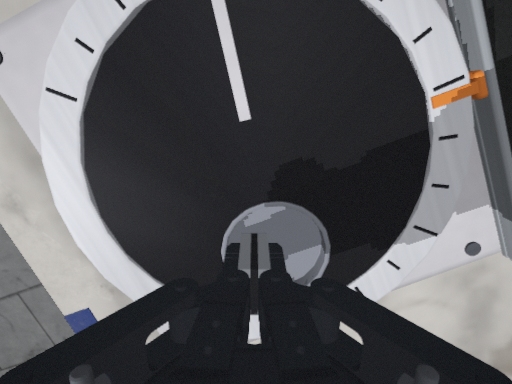

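The dial follows, with the finger against the cup's left wall in the wrist view. Carrying on.

play_rows --rows '[[[-7,3.4,0],[0,0,-10],0],[[-6.4,4.6,0],[0,0,-10],0],[[-5.5,5.6,0],[0,0,-10],0],[[-4.5,6.4,0],[0,0,-10],0],[[-3.2,7.2,0],[0,0,-10],0],[[-2,7.6,0],[0,0,-10],0],[[0,0,0],[0,0,0],0],[[0,0,0],[0,0,0],0]]'

```text
clock: 9.88
position: [0.5465, -0.238, 0.0163]
ee_rot: [0.761, -0.649, -0.0, 0.0]
ft_force: [0.2, 0.7, 0.4]
grip_width: 0.0
```

```bash
cat > meas.py <<'E'
from h import *
import sys
o=readout.get_obs();p=o["position"];print(o["clock"],p,o["ft_force"], "tip ang",np.degrees(np.arctan2(p[1]+.2305,p[0]-.591)),"r",np.hypot(p[1]+.2305,p[0]-.591))
i=camera_info("wrist");w=camera("wrist");cv2.imwrite(f"pics/{sys.argv[1]}_w.png",w)
r=rect(w,i,(.591,-.2305),.063,.12);cv2.imwrite(f"pics/{sys.argv[1]}.png",r)
E
python3 meas.py m1
```

```text
9.875 [ 0.54648679 -0.23800193  0.01632222] [0.16908447 0.73706066 0.42744803] tip ang -170.43368026241598 r 0.045140944913730656
```

View pics/m1.png

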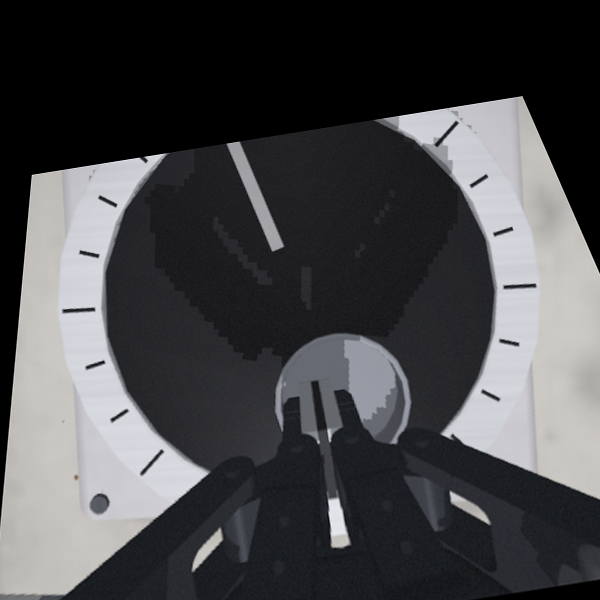

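View pics/m1_w.png

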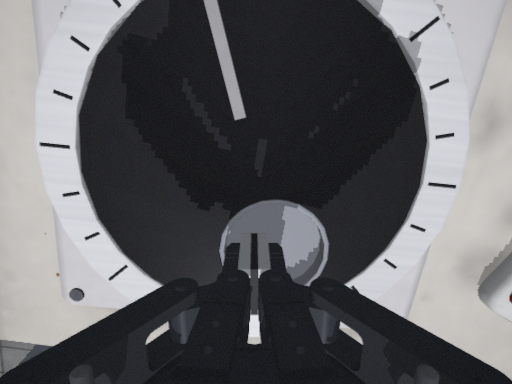

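The index is now at about +22° by the wrist picture (line from (239,119) to (211,0)), and the target is near −0.3°. I'll turn 19° more and measure.

play_rows --rows '[[[-0.6,7.4,0],[0,0,-9.5],0],[[0.6,7.4,0],[0,0,-9.5],0],[[0,0,0],[0,0,0],0],[[0,0,0],[0,0,0],0]]'

```text
clock: 10.42
position: [0.5464, -0.2232, 0.0163]
ee_rot: [-0.644, 0.765, 0.0, -0.0]
ft_force: [-0.1, 0.4, -0.3]
grip_width: 0.002
```

```bash
python3 meas.py m2
python3 - <<'E'
from h import *
s=camera("scene");cv2.imwrite("pics/s2r.png",rect(s,camera_info("scene"),(.591,-.2305),.063,.12))
E
```

```text
10.425 [ 0.54643517 -0.22318634  0.01629881] [-0.05411806  0.42840957 -0.29340308] tip ang 170.68010338451197 r 0.045160979205339465
```

View pics/m2.png

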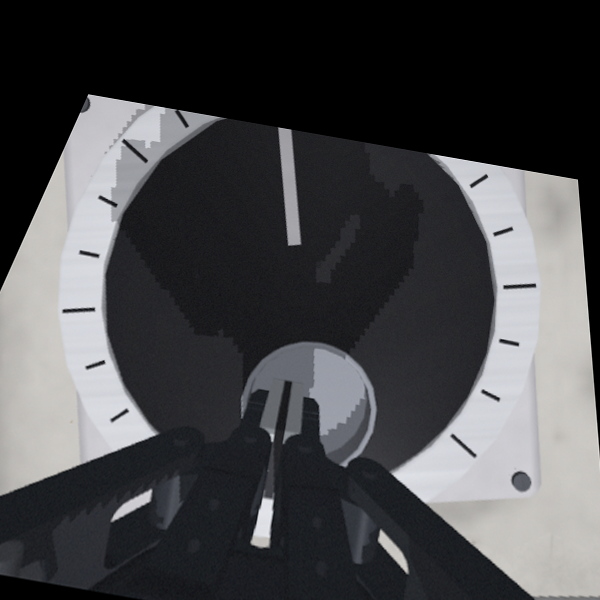

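View pics/s2r.png

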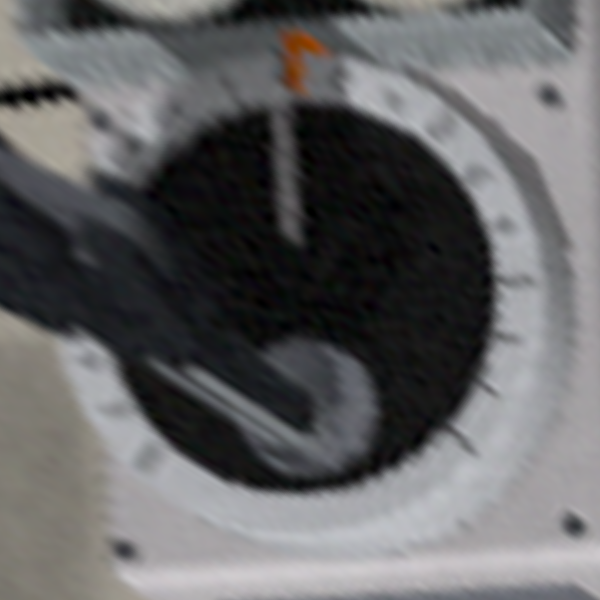

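The index is still about 4.5° short in both views. In the scene picture its end is at (280,105) and the target's inner end at (295,95). I'll nudge 4.3°, then lift and measure.

play_rows --rows '[[[0.3,1.7,0],[0,0,-2],0],[[0.4,1.6,0],[0,0,-2.3],0],[[0,0,0],[0,0,0],0],[[0,0,0],[0,0,0],0]]'

```text
clock: 11.02
position: [0.5472, -0.2197, 0.0164]
ee_rot: [-0.613, 0.79, -0.0, -0.0]
ft_force: [-0.2, -0.9, 0.3]
grip_width: 0.002
```

```bash
python3 meas.py m3
python3 - <<'E'
from h import *
s=camera("scene");cv2.imwrite("pics/s3r.png",rect(s,camera_info("scene"),(.591,-.2305),.063,.12))
E
```

```text
11.025 [ 0.54723259 -0.21966567  0.01635679] [-0.15636076 -0.92600147  0.34278662] tip ang 166.09631199144332 r 0.04508845391159079
```

View pics/s3r.png

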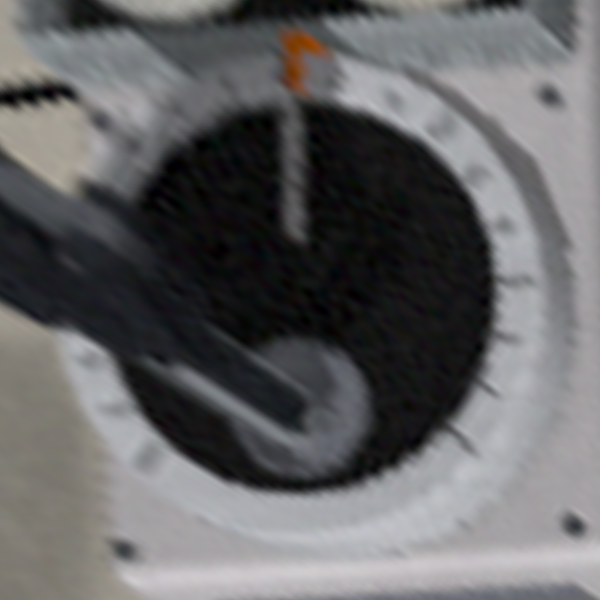

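It is about 1° short at most. I'll back the finger off the wall, lift and measure from above.

play_rows --rows '[[[0,-5,0],[0,0,0],0],[[0,0,20],[0,0,0],0],[[0,0,45],[0,0,0],0],[[0,0,55],[0,0,0],0],[[-10,0,45],[0,0,0],0],[[0,0,0],[0,0,0],0],[[0,0,0],[0,0,0],0]]'

```text
clock: 12.0
position: [0.5373, -0.2243, 0.1816]
ee_rot: [-0.613, 0.79, 0.0, 0.0]
ft_force: [0.5, -0.1, -0.8]
grip_width: -0.002
```

```bash
python3 meas.py m4
python3 - <<'E'
from h import *
i=camera_info("wrist");w=cv2.imread("pics/m4_w.png")
dial(w,i,(.591,-.2305)); dial(w,i,(.591,-.2305),half=.11,n=1100)
s=camera("scene");cv2.imwrite("pics/s4.png",s);dial(s,camera_info("scene"),(.591,-.2305))
E
```

```text
12.0 [ 0.53726771 -0.22432972  0.18164518] [ 0.53024419 -0.05246732 -0.79414732] tip ang 173.4492050896005 r 0.054085405819858164
centre [ 0.5909 -0.2304] diam [0.15501216 0.15522035] index 1.4589610272311346 target -0.3227401768864362 n 353 1020
centre [ 0.5911 -0.2302] diam [0.15532161 0.15555332] index 1.4724761583777166 target -0.3261180235810916 n 2197 6368
centre [ 0.5918 -0.231 ] diam [0.15611089 0.15689529] index 3.277679604973962 target 1.6706376656810167 n 466 581
```

View pics/m4.png

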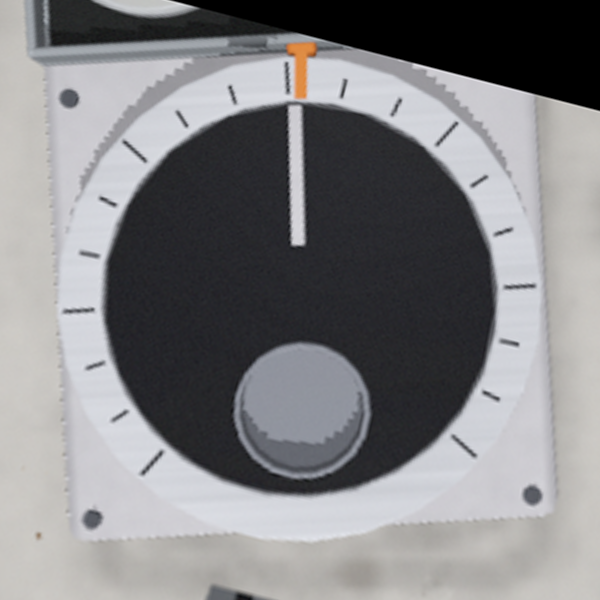

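The wrist view gives index +1.46° and target −0.32°, a gap of 1.8°; the scene view says 1.6°. I'll go back in and push 1.75° beyond the last contact.

play_rows --rows '[[[10,0,-45],[0,0,0],0],[[0,0,-55],[0,0,0],0],[[0,0,-40],[0,0,0],0],[[0,0,-15],[0,0,0],0],[[0,0,-10],[0,0,0],0],[[0,0,0],[0,0,0],0],[[0,2.5,0],[0,0,0],0],[[0,2.5,0],[0,0,-1],0],[[0.3,1.4,0],[0,0,-0.8],0],[[0,0,0],[0,0,0],0],[[0,0,0],[0,0,0],0]]'

```text
clock: 13.48
position: [0.5478, -0.2182, 0.0165]
ee_rot: [-0.6, 0.8, -0.0, 0.0]
ft_force: [1.3, -0.2, 1.1]
grip_width: 0.001
```

play_rows --rows '[[[0,-6,0],[0,0,0],0],[[0,0,20],[0,0,0],0],[[0,0,45],[0,0,0],0],[[0,0,55],[0,0,0],0],[[-10,0,45],[0,0,0],0],[[0,0,0],[0,0,0],0],[[0,0,0],[0,0,0],0]]'

```text
clock: 14.35
position: [0.5375, -0.224, 0.1816]
ee_rot: [-0.6, 0.8, 0.0, 0.0]
ft_force: [-1.1, -0.2, -1.1]
grip_width: -0.002
```

```bash
python3 meas.py m5
python3 - <<'E'
from h import *
i=camera_info("wrist");w=cv2.imread("pics/m5_w.png")
dial(w,i,(.591,-.2305)); dial(w,i,(.591,-.2305),half=.11,n=1100)
s=camera("scene");cv2.imwrite("pics/s5.png",s);dial(s,camera_info("scene"),(.591,-.2305))
E
```

```text
14.35 [ 0.53746932 -0.22396719  0.18156839] [-1.09970562 -0.15929512 -1.05939776] tip ang 173.04210718299677 r 0.053927835424835924
centre [ 0.591  -0.2304] diam [0.15502464 0.15525169] index 0.16609542982945324 target -0.33014079728152657 n 348 981
centre [ 0.5911 -0.2302] diam [0.15534673 0.15551913] index 0.2214527157279295 target -0.3200148675155772 n 2195 6362
centre [ 0.5918 -0.231 ] diam [0.15609752 0.15702676] index 2.457182255970803 target 1.6681431287039008 n 485 926
```

View pics/m5.png

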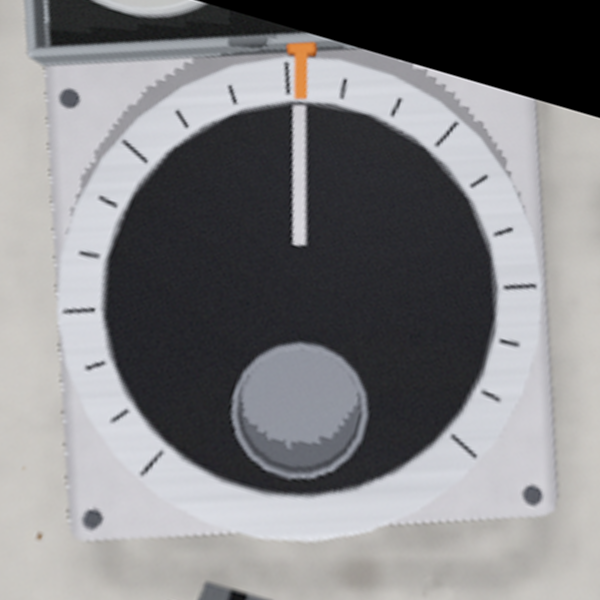

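There's 0.5–0.8° left, and time to spare, so one last fine nudge.

play_rows --rows '[[[10,0,-45],[0,0,0],0],[[0,0,-55],[0,0,0],0],[[0,0,-40],[0,0,0],0],[[0,0,-15],[0,0,0],0],[[0,0,-10],[0,0,0],0],[[0,0,0],[0,0,0],0],[[0,3,0],[0,0,0],0],[[0,2,0],[0,0,0],0],[[0.1,1,0],[0,0,0],0],[[0,0.5,0],[0,0,0],0],[[0,0,0],[0,0,0],0],[[0,0,0],[0,0,0],0]]'

```text
clock: 15.95
position: [0.5479, -0.2179, 0.0165]
ee_rot: [-0.6, 0.8, -0.0, 0.0]
ft_force: [1.6, -1.3, 1.1]
grip_width: -0.0
```

play_rows --rows '[[[0,-6,0],[0,0,0],0],[[0,0,20],[0,0,0],0],[[0,0,45],[0,0,0],0],[[0,0,55],[0,0,0],0],[[-10,0,45],[0,0,0],0],[[0,0,0],[0,0,0],0],[[0,0,0],[0,0,0],0]]'

```text
clock: 16.82
position: [0.5375, -0.2234, 0.1815]
ee_rot: [-0.6, 0.8, 0.0, 0.0]
ft_force: [0.3, -0.0, -0.1]
grip_width: 0.003
```

```bash
python3 meas.py m6
python3 - <<'E'
from h import *
i=camera_info("wrist");w=cv2.imread("pics/m6_w.png")
dial(w,i,(.591,-.2305)); dial(w,i,(.591,-.2305),half=.11,n=1100)
s=camera("scene");cv2.imwrite("pics/s6.png",s);dial(s,camera_info("scene"),(.591,-.2305))
print(s.shape)
E
```

```text
16.825 [ 0.53754667 -0.22342581  0.18150932] [ 0.26276575 -0.02320236 -0.06520569] tip ang 172.46110286418823 r 0.05391941015444533
centre [ 0.591  -0.2304] diam [0.15510667 0.15522659] index 2.502662112264025 target -0.30198710611818846 n 349 1019
centre [ 0.5911 -0.2303] diam [0.15540892 0.1555115 ] index 2.5116366600641147 target -0.30708524732302933 n 2203 6364
centre [ 0.5918 -0.231 ] diam [0.15628578 0.15686105] index 4.704946414805956 target 1.6856602550510025 n 470 919
(384, 512, 3)
```

View pics/m6.png

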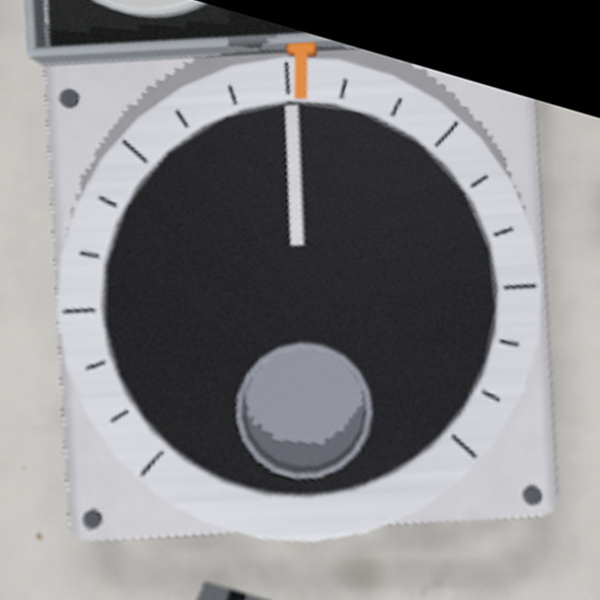

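The wrist view now shows the index at +2.5°, so the dial turned back as the finger withdrew. The likely cause is the tip rubbing on the cup floor. I'll check the index in the picture taken before the first lift, m3.

Run:
```python
from h import *
r=cv2.imread("pics/m3.png");g=cv2.cvtColor(r,cv2.COLOR_BGR2GRAY)
for f in("m2","m3","m4","m5","m6"):
    r=cv2.imread(f"pics/{f}.png");g=cv2.cvtColor(r,cv2.COLOR_BGR2GRAY)
    m=np.zeros_like(g);m[150:250,260:330]=(g[150:250,260:330]>110)*255
    p=np.argwhere(m)[:,::-1].astype(np.float32); l=cv2.fitLine(p,cv2.DIST_HUBER,0,.01,.01).ravel()
    a=np.degrees(np.arctan2(-l[0],-l[1])); a=a if abs(a)<90 else a-180*np.sign(a)
    c=p.mean(0); print(f,"dir",a,"radial",np.degrees(np.arctan2(300.5-c[0],300-c[1])))
```

```text
m2 dir 4.9869995 radial 5.7666874
m3 dir 1.318161 radial 2.352875
m4 dir 1.4377594 radial 2.122173
m5 dir -0.008268854 radial 0.8362616
m6 dir 2.3592224 radial 3.1169524
```

Before the first lift, m3 agrees with m4, so that withdrawal didn't drag the dial; the later ones probably did, through the floor. This time I'll work 3 mm higher, push to the contact position m3 predicts, check before leaving, back off slightly and lift.

play_rows --rows '[[[10,-2,-45],[0,0,0],0],[[0,0,-55],[0,0,0],0],[[0,0,-40],[0,0,0],0],[[0,0,-14],[0,0,0],0],[[0,0,-8],[0,0,0],0],[[0,0,0],[0,0,0],0],[[0,3,0],[0,0,0],0],[[0,2,0],[0,0,0],0],[[0.2,1.5,0],[0,0,0],0],[[0,0.5,0],[0,0,0],0],[[0,0,0],[0,0,0],0],[[0,0,0],[0,0,0],0]]'

```text
clock: 18.42
position: [0.5478, -0.2188, 0.0194]
ee_rot: [-0.6, 0.8, -0.0, -0.0]
ft_force: [-0.1, 0.3, -0.1]
grip_width: 0.002
```

```bash
cat > line.py <<'E'
from h import *
import sys
for f in sys.argv[1:]:
    r=cv2.imread(f"pics/{f}.png");g=cv2.cvtColor(r,cv2.COLOR_BGR2GRAY)
    m=np.zeros_like(g);m[150:250,260:330]=(g[150:250,260:330]>110)*255
    p=np.argwhere(m)[:,::-1].astype(np.float32); l=cv2.fitLine(p,cv2.DIST_HUBER,0,.01,.01).ravel()
    a=np.degrees(np.arctan2(-l[0],-l[1])); a=a if abs(a)<90 else a-180*np.sign(a)
    c=p.mean(0); print(f,"dir",a,"radial",np.degrees(np.arctan2(300.5-c[0],300-c[1])))
E
python3 meas.py m7; python3 line.py m7
```

```text
18.425 [ 0.54784783 -0.21877178  0.01936093] [-0.07810326  0.29091497 -0.07172824] tip ang 164.79500664197832 r 0.04471757021842437
m7 dir 2.299347 radial 3.324433
```

View pics/m7_w.png

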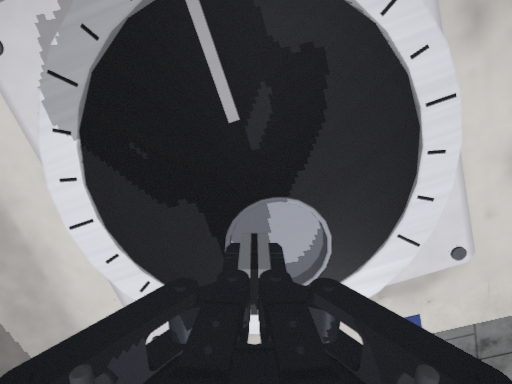

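The index is still at 2.3°, and the finger hasn't reached the wall yet. I'll creep on.

play_rows --rows '[[[0.2,1,0],[0,0,0],0],[[0.2,1,0],[0,0,0],0],[[0,0,0],[0,0,0],0]]'

```text
clock: 18.85
position: [0.5483, -0.2168, 0.0194]
ee_rot: [-0.6, 0.8, -0.0, -0.0]
ft_force: [0.3, -0.2, -0.6]
grip_width: 0.003
```

```bash
python3 meas.py m8; python3 line.py m8
```

```text
18.85 [ 0.54830966 -0.21677195  0.01937432] [ 0.29568012 -0.19481966 -0.55606501] tip ang 162.17362343573055 r 0.04484333160970155
m8 dir 1.006546 radial 2.2280202
```

play_rows --rows '[[[0.2,0.6,0],[0,0,0],0],[[0.2,0.6,0],[0,0,0],0],[[0,0,0],[0,0,0],0]]'

```text
clock: 19.27
position: [0.5488, -0.2154, 0.0194]
ee_rot: [-0.6, 0.8, -0.0, 0.0]
ft_force: [1.0, -1.5, -0.6]
grip_width: -0.003
```

```bash
python3 meas.py m9; python3 line.py m9
```

```text
19.275 [ 0.54878639 -0.21543208  0.01938215] [ 0.97531538 -1.48742763 -0.57353331] tip ang 160.35624835915078 r 0.044822218901381716
m9 dir -0.0070940615 radial 0.8312632
```

play_rows --rows '[[[0.1,0.5,0],[0,0,0],0],[[0,0,0],[0,0,0],0]]'

```text
clock: 19.58
position: [0.5489, -0.215, 0.0194]
ee_rot: [-0.6, 0.8, -0.0, 0.0]
ft_force: [1.8, -1.7, -0.3]
grip_width: 0.003
```

```bash
python3 meas.py m10; python3 line.py m10
```

```text
19.575 [ 0.54890496 -0.21496683  0.01939312] [ 1.75300247 -1.65821774 -0.34966604] tip ang 159.74581174055172 r 0.044869494870291585
m10 dir -0.19251321 radial 0.3499007
```

play_rows --rows '[[[-0.5,-1,0],[0,0,0],0],[[-0.5,-1,0],[0,0,0],0],[[0,0,0],[0,0,0],0],[[0,0,15],[0,0,0],0],[[0,0,45],[0,0,0],0],[[0,0,55],[0,0,0],0],[[-10,0,45],[0,0,0],0],[[0,0,0],[0,0,0],0],[[0,0,0],[0,0,0],0]]'

```text
clock: 20.75
position: [0.5378, -0.2165, 0.1793]
ee_rot: [-0.6, 0.8, 0.0, 0.0]
ft_force: [1.1, 0.7, -1.0]
grip_width: -0.001
```

```bash
python3 meas.py m11; python3 line.py m11;python3 - <<'E'
from h import *
i=camera_info("wrist");w=cv2.imread("pics/m11_w.png")
dial(w,i,(.591,-.2305)); dial(w,i,(.591,-.2305),half=.11,n=1100)
s=camera("scene");cv2.imwrite("pics/s11.png",s);dial(s,camera_info("scene"),(.591,-.2305))
E
```

```text
20.75 [ 0.53775405 -0.21653647  0.17925036] [ 1.07768573  0.66761998 -0.99131853] tip ang 165.30532331230953 r 0.0550464466029126
m11 dir -0.75608575 radial 0.11614612
centre [ 0.5909 -0.2304] diam [0.15511591 0.15528792] index -0.5937573868716656 target -0.2996336250011742 n 350 1014
centre [ 0.5911 -0.2302] diam [0.15540149 0.15560554] index -0.5784503659987731 target -0.34803306938682066 n 2169 6359
centre [ 0.5917 -0.2311] diam [0.15601167 0.15715523] index 1.859183511158085 target 1.7637011055920984 n 458 894
```

View pics/m11.png

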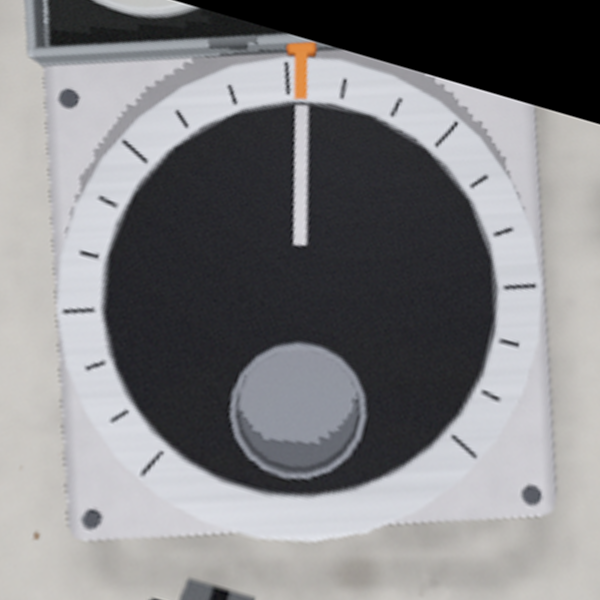

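The dial is set: gap −0.3° by the wrist view, +0.1° by the scene view. Now to the button.

play_rows --rows '[[[-4,41,0],[0,0,0],0],[[-4,41,0],[0,0,0],0],[[-5,41,0],[0,0,0],0],[[-5,42,0],[0,0,0],0],[[-5,42,0],[0,0,0],0],[[-5,42,0],[0,0,0],0],[[-4,42,0],[0,0,0],0],[[-4,41,0],[0,0,0],0],[[0,0,-40],[0,0,0],0],[[0,0,0],[0,0,0],0],[[0,0,0],[0,0,0],0]]'

```text
clock: 22.22
position: [0.5021, 0.1139, 0.1401]
ee_rot: [-0.599, 0.8, -0.0, -0.0]
ft_force: [0.5, -0.9, 0.2]
grip_width: 0.001
```

Run:
```python
from h import *
o=readout.get_obs();print(o["position"])
i=camera_info("wrist");w=camera("wrist");s=camera("scene");cv2.imwrite("pics/b1.png",w);cv2.imwrite("pics/b1s.png",cv2.resize(s[130:230,120:240],None,fx=5,fy=5,interpolation=cv2.INTER_CUBIC))
hsv=cv2.cvtColor(w,cv2.COLOR_BGR2HSV);m=cv2.inRange(hsv,(45,100,40),(85,255,255))
k,l,st,ce=cv2.connectedComponentsWithStats(m);j=1+np.argmax(st[1:,4]);print(st[j],ce[j])
for z in(.055,.06,.065):print(ray(i,[ce[j]],z))
print("tcp px",proj(i,[o["position"]+[0,0,.038]]))
```

```text
[0.5021099  0.11387972 0.14008315]
[ 231  166   40   40 1284] [250.72196262 185.51869159]
[[0.50100255 0.11645807 0.055     ]]
[[0.50239039 0.11600475 0.06      ]]
[[0.50377822 0.11555143 0.065     ]]
tcp px [[252.97054587 247.62768741]]
```

View pics/b1.png

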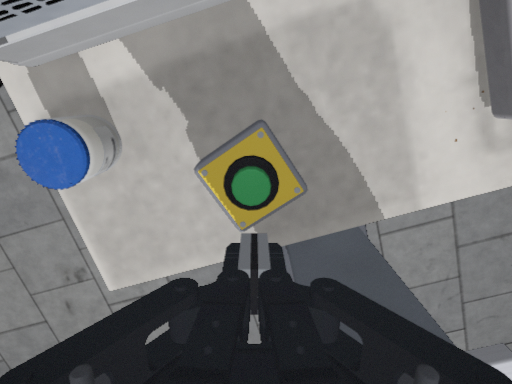

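View pics/b1s.png

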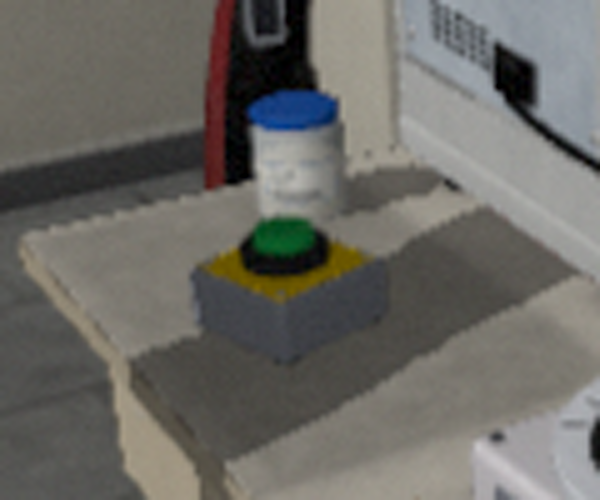

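The wrist view shows the green button at (251,186) px, which puts it at (0.5025, 0.116) with its top near 0.06. I'll come down just above it, then press in small force-watched steps.

play_rows --rows '[[[0.4,2,-40],[0,0,0],0],[[0,0,-40],[0,0,0],0],[[0,0,-20],[0,0,0],0],[[0,0,-8],[0,0,0],0],[[0,0,0],[0,0,0],0],[[0,0,0],[0,0,0],0]]'

```text
clock: 23.08
position: [0.503, 0.1173, 0.0325]
ee_rot: [-0.6, 0.8, -0.0, 0.001]
ft_force: [0.6, -0.1, -0.1]
grip_width: 0.002
```

```bash
cat > bl.py <<'E'
from h import *
import sys
o=readout.get_obs();print(o["clock"],o["position"],o["ft_force"])
w=camera("wrist");s=camera("scene")
a=cv2.resize(s[150:210,145:205],None,fx=6,fy=6,interpolation=cv2.INTER_CUBIC);b=cv2.resize(w[180:300,195:315],None,fx=3,fy=3,interpolation=cv2.INTER_CUBIC)
cv2.imwrite(f"pics/{sys.argv[1]}.png",np.hstack([a,b]))
E
python3 bl.py b2
```

```text
23.075 [0.50299221 0.11730185 0.03245624] [ 0.55006026 -0.09257105 -0.05034251]
```

View pics/b2.png

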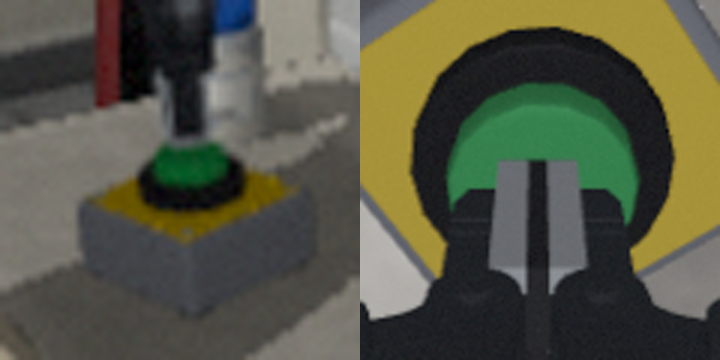

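The fingertip is just above the button and centred. Pressing in 2 mm steps.

play_rows --rows '[[[0,-1,-3],[0,0,0],0],[[0,0,-3],[0,0,0],0],[[0,0,0],[0,0,0],0]]'

```text
clock: 23.55
position: [0.5023, 0.1161, 0.0253]
ee_rot: [-0.6, 0.8, -0.0, 0.0]
ft_force: [-0.3, 1.2, 1.4]
grip_width: 0.001
```

play_rows --rows '[[[0,0,-2],[0,0,0],0],[[0,0,-2],[0,0,0],0],[[0,0,0],[0,0,0],0]]'

```text
clock: 23.92
position: [0.5023, 0.1161, 0.0214]
ee_rot: [-0.6, 0.8, -0.0, 0.0]
ft_force: [-1.0, 0.7, 4.9]
grip_width: 0.003
```

play_rows --rows '[[[0,0,-2],[0,0,0],0],[[0,0,0],[0,0,0],0]]'

```text
clock: 24.18
position: [0.5025, 0.1162, 0.0207]
ee_rot: [-0.6, 0.8, 0.001, 0.0]
ft_force: [-9.9, -1.0, 27.4]
grip_width: 0.002
```

It has bottomed out: the force jumped from 5 to 27 N and travel stopped. Lifting off.

play_rows --rows '[[[0,0,4],[0,0,0],0],[[0,0,10],[0,0,0],0],[[0,0,40],[0,0,0],0],[[0,0,55],[0,0,0],0],[[0,0,40],[0,0,0],0],[[0,0,0],[0,0,0],0],[[0,0,0],[0,0,0],0]]'

```text
clock: 25.05
position: [0.5016, 0.1162, 0.1677]
ee_rot: [-0.6, 0.8, 0.0, -0.0]
ft_force: [0.0, -0.3, -0.2]
grip_width: -0.0
```

```bash
python3 bl.py b3
python3 - <<'E'
from h import *
s=camera("scene");t=camera("top");cv2.imwrite("pics/s12.png",s);cv2.imwrite("pics/t12.png",t)
dial(s,camera_info("scene"),(.591,-.2305));dial(t,camera_info("top"),(.591,-.2305),save="pics/t12r.png")
w=camera("wrist");i=camera_info("wrist")
hsv=cv2.cvtColor(w,cv2.COLOR_BGR2HSV);m=cv2.inRange(hsv,(45,100,40),(85,255,255))
k,l,st,ce=cv2.connectedComponentsWithStats(m);j=1+np.argmax(st[1:,4]);print(ce[j],ray(i,[ce[j]],.06))
E
```

```text
25.05 [0.50155407 0.11620077 0.1677189 ] [ 0.04972292 -0.30100568 -0.22384024]
centre [ 0.5917 -0.2311] diam [0.15626762 0.15741992] index 2.52638431755082 target 1.7759753602643438 n 456 510
centre [ 0.59  -0.231] diam [0.15407156 0.15470213] index -0.9312098207983057 target -0.13005428893515925 n 336 1234
[252.67476636 176.77476636] [[0.5023254  0.11585333 0.06      ]]
```

View pics/t12.png

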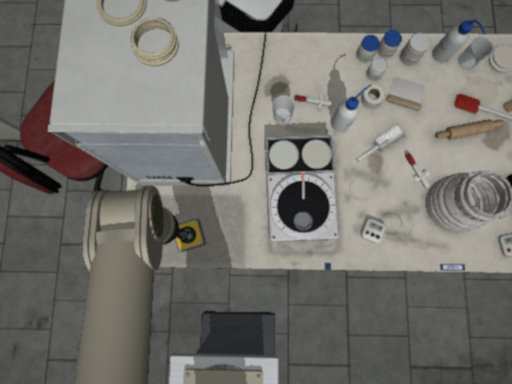

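View pics/s12.png

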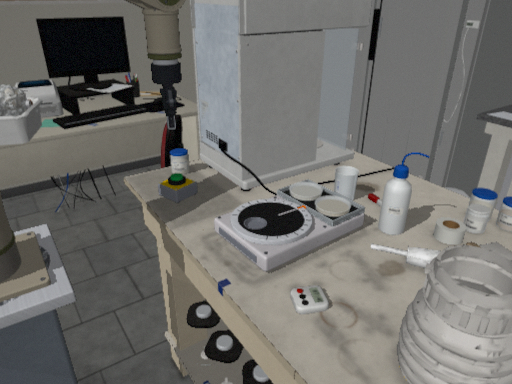

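```bash
python3 -c "
from workcell import manip
print(manip.hand_in())"
```

```text
the job is handed in; nothing more can be done
None
```

The dial is set to the orange line and the start button was pressed afterwards. I handed the job in at about 25 s.

- **Dial:** my best measurement, from the wrist camera before I pressed the button, put the index 0.3° past the target. After the press, the coarser views gave −0.8° (top) and +0.75° (scene). They disagree in sign, so I take them as noise around zero. The first two fine nudges ended short, and a third left the dial 2.8° off, probably because the tip rubbed on the cup floor. I redid it 3 mm higher and it held.
- **Button:** the force rose to about 5 N, then jumped to 27 N as travel stopped, so it was fully in. I then lifted clear and the tool reads no load. The button is seen at the same place in the wrist view as before the press, so I take it to be up again, though I didn't measure its height afterwards.
- **Fingertip length:** the real tip sits about 38 mm above the TCP the robot reports. I found this in the images and worked to the measured tip instead.
- **Other items:** the dishes, timer and jar look unmoved in the last pictures.

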